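Load a mounting plate under the spring clip of a bench fixture

TASK

Swing the fixture's spring clip fully up until it stays open by itself, then slide the flat drilled plate, undrilled end first, along the bed and under the two keeper lips until that end is fully home against the stop; push gently, do not ram it. Then bring the clip down onto the plate by its thumb tab, guiding it all the way rather than letting it snap down, let go, and leave the plate home and clamped. Leave the other things on the bench where they are.

Things in the scene. Friction and masses are not known exactly. Their poses are not given: they have to be found in the camera images.
- fixture: Steel clip fixture fixed to the bench, 157 x 84 mm, 48 mm high (71 mm to the top of the clip tab when down). Origin on the bench under its bed; x points from the open mouth in to the stop, z up. Bed top 24 mm above the bench: a 30 mm wide tongue from x = -75 to 8 mm, then 84 mm wide to the stop.
- mouth (a point): Middle of the rail mouth on the bed surface, 8 mm along x and 24 mm up from the fixture's origin. Two side rails, 10 mm high over the bed, inner faces 53 mm apart, run from x = 16 mm to the stop at x = 45 mm; towards x = 5 mm they flare to about 60 mm apart. Two keeper lips over the rails at x = 29 to 46 mm (35 mm apart, 4 mm thick) leave a slot 11 mm high over the bed, so the plate can only go in by sliding.
- backstop: The fixture's stop wall, 84 mm wide, 14 mm high, fixed across the end of the bed. Origin on its upright face, on the bed surface, mid-width: 45 mm along x and 24 mm up from the fixture's origin; axes as the fixture's. The plate is home when its front end touches this face.
- hinge (a point): Mid-point of the clip's hinge axis, which runs along the fixture's y: 60 mm along x and 40 mm up from the fixture's origin. It lies 15 mm behind the stop face.
- clip (a joint): Angle (rad) of the clip, a 16 mm wide steel arm from the hinge towards the mouth. 0: down, foot on the bare bed; grows as the tab swings up and back over the hinge, to a hard stop at 1.9. An over-centre spring pulls it down below about 0.95 and to the open stop above: 0.35 N m at either end (6 N at the tab), none midway. On the seated plate it rests at 0.16 (foot 50 mm from the hinge).
- clip_tab (a point): Centre of the clip's black thumb tab, 14 mm wide along the fixture's y, 10 mm thick along x and 22 mm high at clip angle 0. At angle 0 it lies 60 mm towards the mouth from the hinge and 20 mm above it (63 mm radius). Its flat sides can be pinched from above with the fingers on either side in y, and it turns between the fingers as it swings.
- plate: Loose flat aluminium plate, 100 mm (x) by 50 mm (y) by 8 mm thick, about 0.11 kg, lying flat on the bench. Origin at the centre of its underside. Two dark holes of 9 mm are near its -x end (the end that stays outside); +x is the undrilled front end.
- plate_front (a point): Middle of the lower edge of the plate's undrilled front end, 50 mm along x from the plate's origin.
- bearing: Bystander: steel ring 52 mm across, 15 mm high, lying flat.
- hexkey: Bystander: L-shaped hex key 80 x 26 mm, 6 mm thick, lying flat. Origin at the middle of the long leg.
- spacer: Bystander: aluminium ring 40 mm across, 12 mm high.
- wrench: Bystander: steel wrench, 200 mm long, lying flat.
- spray: Bystander: spray can 60 mm across, 180 mm high, standing.
- gearhead: Bystander: blue gearhead on a 90 mm square flange, shaft up, 98 mm high.
- tub: Bystander: white plastic tub with two side handles, 150 mm across, 150 mm high.
Not all that is in view belongs to the job. What is shaped like the fixture but turquoise is not meant. There is more than one size of the plate; the job needs the smaller.

How it is judged (in metres and radians):
On the way, in this order (a step that is already met when the one before it is completed fails the run):
1. the clip is swung up past its balance point and held open by its spring (value of joint clip above 1.6 rad), for 0.2 s.
2. with the clip still up, the plate has been slid home: front end within 2 mm of the stop, flat on the bed (x of plate_front in the frame of backstop above -0.002 m and y of plate_front in the frame of backstop between -0.003 and 0.003 m and z of plate_front in the frame of backstop between -0.002 and 0.002 m and angle between the x axis of plate and the x axis of fixture, either way round below 0.06 rad and angle between plate's own z axis and vertical below 0.05 rad and value of joint clip above 1.2 rad), for 0.2 s.
At the end, for the whole second after the job is handed in: The plate lies at rest on the bed, front end within 1.5 mm of the stop, lying flat (within 2 mm of the bed, tilted under 0.05 rad), within 3 mm of the middle and 0.06 rad of the fixture's direction, and the clip rests on it (clip angle 0.11 to 0.21) (x of plate_front in the frame of backstop above -0.0015 m and y of plate_front in the frame of backstop between -0.003 and 0.003 m and z of plate_front in the frame of backstop between -0.002 and 0.002 m and angle between the x axis of plate and the x axis of fixture, either way round below 0.06 rad and angle between plate's own z axis and vertical below 0.05 rad and value of joint clip between 0.11 and 0.21 rad and velocity of joint clip between -0.1 and 0.1 rad/s and linear speed of plate below 0.01 m/s); the robot touches nothing.
It fails at once if the plate is rammed or pressed against the stop with more than 15 N (contact force between plate and backstop above 15 N).
It fails at once if while the clip is up, the plate is pressed against any part of the fixture with more than 25 N (contact force between plate and fixture above 25 N and value of joint clip above 1 rad).
It fails at once if the clip is slammed or pressed so hard that the plate bears on the fixture with more than 40 N (contact force between plate and fixture above 40 N).
It fails at once if the clip is let snap down: it falls faster than 3.5 rad/s while more than 0.45 rad open (velocity of joint clip below -3.5 rad/s and value of joint clip above 0.45 rad).
It fails at once if a bystander is moved by more than 20 mm (distance of any of bearing, hexkey, spacer, wrench, spray, gearhead, tub from where it was at the start of the episode above 0.02 m).
It also fails if it takes over 72 s, if anything falls off the work surface, if the arm or the gripper's body presses on something with over 40 N, if the wrist force passes 120 N, or if a joint passes its speed limit or range.

ROBOT

A 6-joint arm with a two-finger parallel gripper is mounted at the origin on the work surface. World frame = base frame: x ahead of the robot, y to its left, z up, the work surface at z = 0. Lengths are in m, angles in degrees, forces in N, time in s.
With the tool pointing down it reaches from about 0.2 to 0.875 m from the base axis. Payload 3.4 kg.
Tool frame: the origin (TCP) lies midway between the tips of the shut fingers; the grasp point (between the pads) lies 19 mm behind it; x points along the fingers, y is the direction in which the jaws open and shut, and the axes are right-handed (so a half turn about x gives the same grasp; the last joint's range is limited). The gripper opens to 94 mm and grips with 3 to 60 N. Pads are 16 mm wide; open, the fingers measure 119 mm over their backs; the gripper's body (75 mm by 177 mm) begins 78 mm behind the grasp point.
Start: joints at [-6.933, 15.808, 86.224, -0, 77.962, -6.933], TCP at [0.575, -0, 0.205] pointing down, gripper open.
Joint ranges: [-165.64, 165.64], [-43.16, 119.46], [12.63, 154.43], [-67.54, 247.53], [6.08, 155.33], [-154.97, 154.97]. Speed limits (degrees/s): [147.25, 147.25, 180, 180, 180, 180].

INTERFACE

Orientations are given as a 3x3 rotation matrix whose columns are the frame's x, y, z axes.
In Python, from cell import readout, camera, get_calibration, job, spotter gives the robot as it stands. The module is installed in compiled form; this text tells all that it offers.
- The arm moves only by the tool send_rows, never from a script. Its argument "moves" is a list of rows, each a list of 3 entries, a list of its own where there are three numbers: the turn, a rotation vector about the tool's x, y, z in units of 8 degrees (1.0 is 8 degrees), then the shift along the tool's x, y, z in m, then the opening, from -1 (shut) to 1 (fully open), so that 0 is half open. A call has 1 to 5 rows; each row shifts and turns the commanded pose from where the row before left it, along the tool's axes as they then stand; what a row does not reach is not made up. A row lasts 1/10 s, in which the tool goes at most 50 mm and 8.59 degrees, less where a joint would pass 70% of its speed; a pose out of reach is approached as far as the arm can. A call is refused whole if a number of a shift passes 0.05 or a number of a turn 1, either way. A call with a gripper value outside its range is refused whole. The fingers move at their own pace and stop on an object; the grip force is fixed at half the most. Time passes only in rows, so rows that do not move let the fingers close. It gives the time, the measured TCP pose, the force and the opening at its end, in the units of the state.
- readout.sense(): the state, without advancing time (a new reading comes with each control period).
- camera(name): name is "scene" or "side" or "wrist"; returns (picture, depth): 480x640x3 uint8, blue, green, red; 480x640 float32, m along the optical axis (not along the pixel's ray), 0 where there is no reading.
- get_calibration(name): a dict with "vertical_fov" (degrees; the focal length in pixels is half the picture's height over the tangent of half this angle, whatever the lens; pixels are square), "cx", "cy" (the principal point, pixels), "D" ([k1, k2, p1, p2, k3] as OpenCV has them; the pictures are not rectified), "R" (3x3) and "t" (3): a world point X has camera coordinates R X + t; the wrist camera has in their place "T_tool_cam" (4x4, takes a point from camera to tool coordinates, whose origin is the TCP and whose axes are the tool frame's). Camera axes: x right, y down, z forward; pixel columns grow to the right and rows downward; lengths in m; the calibration is good to about 2 mm. A picture is of the moment at which its call begins: read the wrist's pose just before it. get_calibration takes no time and is no camera call.
- job.sign_off(): hands the job in, once; it reports no verdict.
Trained networks look in the newest picture that a camera, given by its name, has taken for a name from the list of things; names that differ only in an ending like _2 or _b are one class to them, and where a whole thing is asked for, a point or a joint stands for the part that bears it (a point fixed in the world has none). Each returns a list of dicts, best first, with "conf" (0 to 1); they miss things now and then, are a little off and sometimes report something else, mostly with a low value. They report only what shows in the picture. A call takes as long as a camera call. They do not tell look-alikes from the thing itself.
- spotter.recognise(camera, target): "rect" ([left, top, right, bottom] in pixels, round what is visible of it).
- spotter.regions_of(camera, target): "region" (480x640 bool, what is visible of it) and "rect" ([left, top, right, bottom] in pixels, round what is visible of it).
- spotter.place_of(camera, target): "xy" ([column, row] in pixels: a listed point, or the origin of a listed thing).
The state is a dict: "time_s": time; "qpos": joint angles; "joint_velocities": joint speeds; "effort": joint torques, N m; "position": TCP position; "ee_rot": TCP orientation; "ft_force": force on the tool from outside, world axes, zero at the start; "torque": the same for the moment, N m; "gripper_width": finger opening in m.
Only numpy, scipy, OpenCV 4.12 (cv2) and the standard library are available. Lean on these libraries where they do the work, as an engineer would, in place of code of your own. Each camera call takes 0.05 s, during which the arm holds its last target. There are 200 camera calls.

## Working session

There is one attempt and no reset: what is moved stays moved. The work goes in short steps, Python scripts to look and compute and a tool call to move; the robot and the scene stay as the last step left them, time stands still between calls to the robot, and variables do not carry over. Pictures are saved under pics/ and viewed, about 8 in all and at most 12, crops included, and the job is handed in when it is done.

Besides the shell and the picture viewer there is one more tool, called after ">>>" as name(argument=value, ...), one argument or row to a line, values as JSON. send_rows: Moves the arm, as the interface text tells. Its arguments: {"type":"object","properties":{"moves":{"type":"array"}},"required":["moves"]}

```bash
mkdir -p pics
cat > h.py <<'E'
import numpy as np, cv2
from cell import readout, camera, get_calibration, job, spotter
def K(n):
    c=get_calibration(n); f=240/np.tan(np.radians(c["vertical_fov"]/2))
    return c,np.array([[f,0,c["cx"]],[0,f,c["cy"]],[0,0,1.]]),np.array(c["D"],float)
def pose(n,s=None):
    c,k,D=K(n)
    if "R" in c: return np.array(c["R"]),np.array(c["t"])
    T=np.array(c["T_tool_cam"]); s=s or readout.sense()
    W=np.eye(4); W[:3,:3]=s["ee_rot"]; W[:3,3]=s["position"]
    M=np.linalg.inv(W@T); return M[:3,:3],M[:3,3]
def ray(n,uv,s=None):
    c,k,D=K(n); R,t=pose(n,s)
    p=cv2.undistortPoints(np.array(uv,float).reshape(-1,1,2),k,D).reshape(-1,2)
    d=np.c_[p,np.ones(len(p))]@R; return -R.T@t,d   # d has unit optical depth
def at_z(n,uv,z,s=None):
    o,d=ray(n,uv,s); return o+d*((z-o[2])/d[:,2])[:,None]
def at_d(n,uv,dep,s=None):
    o,d=ray(n,uv,s); return o+d*np.array(dep).reshape(-1,1)
def proj(n,X,s=None):
    c,k,D=K(n); R,t=pose(n,s)
    return cv2.projectPoints(np.array(X,float).reshape(-1,3),cv2.Rodrigues(R)[0],t,k,D)[0].reshape(-1,2)
E
python3 - <<'E'
from h import *
s=readout.sense(); print(s["time_s"],s["position"],s["ee_rot"],s["gripper_width"])
for n in ("scene","side","wrist"):
    im,d=camera(n); cv2.imwrite(f"pics/{n}0.png",im); np.save(f"{n}0.npy",d)
    print(n,get_calibration(n)["vertical_fov"])
    for t in ("fixture","plate","clip_tab","mouth","plate_front","backstop"):
        for r in spotter.place_of(n,t)[:3]: 
            u,v=np.int32(r["xy"]); 
            print(t,np.round(r["xy"],1),round(r["conf"],2), np.round(at_d(n,[r["xy"]],[d[v,u]],s),3) if 0<=u<640 and 0<=v<480 else "")
print(readout.sense()["time_s"])
E
```

```text
0.0 [5.74461947e-01 6.11510509e-05 2.04641315e-01] [[-1.73866441e-03  9.99998488e-01  3.78629528e-05]
 [ 1.92687251e-04  3.81980283e-05 -9.99999981e-01]
 [-9.99998470e-01 -1.73865708e-03 -1.92753374e-04]] 0.09395890783185791
scene 44.94687880378662
fixture [195.1 379. ] 0.9 [[ 0.557 -0.192  0.027]]
fixture [134.6 289.6] 0.63 [[ 0.334 -0.138  0.026]]
fixture [342.6 374.9] 0.52 [[ 0.768 -0.03   0.068]]
plate [300.3 185.7] 0.87 [[0.42  0.277 0.01 ]]
plate [306.  253.1] 0.85 [[0.661 0.001 0.335]]
clip_tab [128.5 273.9] 0.55 [[ 0.325 -0.13   0.069]]
mouth [277.5 459.8] 0.66 [[ 0.762 -0.203  0.008]]
mouth [133.9 283.9] 0.63 [[ 0.334 -0.133  0.044]]
plate_front [275.9 202.4] 0.94 [[ 0.611 -0.001  0.42 ]]
plate_front [328.4 265. ] 0.73 [[0.592 0.16  0.002]]
plate_front [238.9 298.4] 0.42 [[ 0.497 -0.013 -0.003]]
backstop [152.5 294. ] 0.74 [[ 0.378 -0.125  0.041]]
backstop [212.9 380.6] 0.65 [[ 0.589 -0.176  0.042]]
side 45.81151871387114
fixture [205.  367.9] 0.96 [[ 0.326 -0.133  0.021]]
fixture [320.5 398.6] 0.93 [[ 0.544 -0.194  0.023]]
plate [262.2 210. ] 0.74 [[0.409 0.275 0.008]]
plat
[... 259 characters left out ...]
t [260.5 234.4] 0.95 [[ 0.408  0.21  -0.002]]
plate_front [340.6 255.5] 0.85 [[ 0.591  0.149 -0.   ]]
backstop [370.4 179.1] 0.53 [[0.668 0.358 0.029]]
backstop [227.4 362.1] 0.49 [[ 0.37  -0.131  0.041]]
backstop [344.5 389.6] 0.47 [[ 0.588 -0.183  0.037]]
wrist 70.62374363156195
fixture [117.5 321.2] 0.75 [[0.524 0.032 0.31 ]]
plate [284.1  73.8] 0.67 [[0.538 0.157 0.009]]
clip_tab [287.7 390.9] 0.75 [[ 0.54  -0.175  0.065]]
mouth [297.2 371.3] 0.58 [[0.569 0.026 0.321]]
plate_front [332.3  79.8] 0.81 [[0.588 0.153 0.   ]]
plate_front [288.2 393.2] 0.69 [[ 0.541 -0.174  0.07 ]]
plate_front [153.8  18.1] 0.61 [[ 0.404  0.214 -0.001]]
backstop [141.2 324.5] 0.73 [[ 0.379 -0.104  0.049]]
1.05
```

View pics/scene0.png

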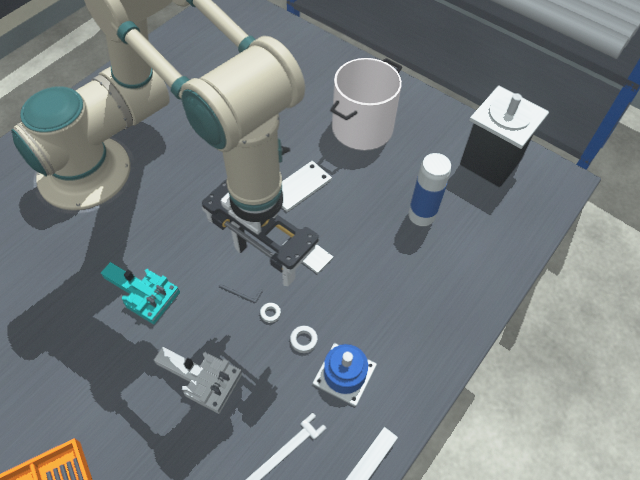

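The scene view shows the grey fixture around (200,378), the turquoise look-alike at (140,290), one plate at (305,185) and a second, partly hidden, at (315,260).

View pics/wrist0.png

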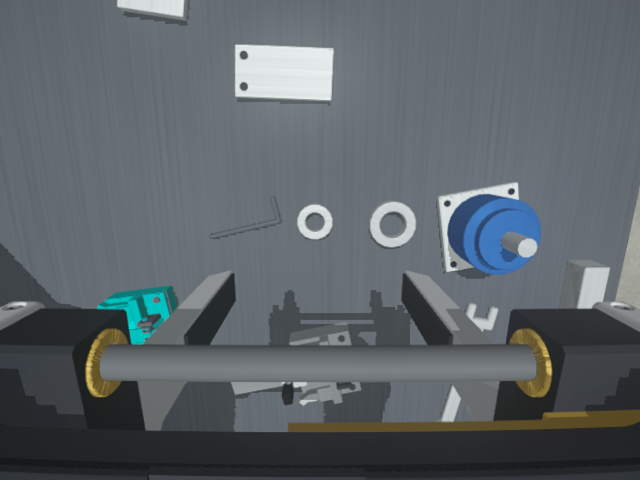

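View pics/side0.png

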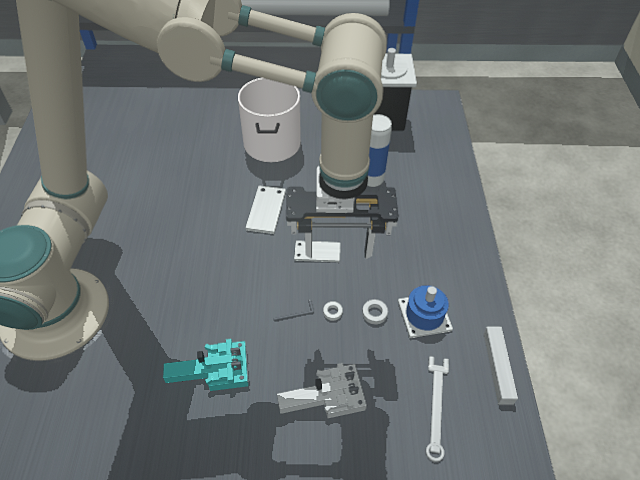

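Run:
```python
from h import *
s=readout.sense()
for n in ("wrist","side","scene"):
    d=np.load(f"{n}0.npy"); v,u=np.nonzero(d>0)
    P=at_d(n,np.c_[u,v],d[v,u],s)
    m=(P[:,2]>0.004)&(P[:,2]<0.012)&(P[:,1]>0.08)&(P[:,1]<.36)&(P[:,0]>.3)&(P[:,0]<.7)
    lab=np.zeros(d.shape,np.uint8); lab[v[m],u[m]]=1
    k,L,st,_=cv2.connectedComponentsWithStats(lab)
    for i in range(1,k):
        if st[i,4]<150: continue
        q=P[m][L[v[m],u[m]]==i]
        r=cv2.minAreaRect(np.float32(q[:,:2]*1000)); print(n,"plate",st[i,:5],np.round(r[0],1),np.round(r[1],1),round(r[2],2),np.median(q[:,2]))
        print(np.round(cv2.boxPoints(r)))
    m=(P[:,2]>0.018)&(P[:,2]<0.09)&(abs(P[:,0]-.56)<.13)&(abs(P[:,1]+.19)<.08)
    for a,b in ((.019,.029),(.029,.037),(.037,.042),(.044,.052),(.06,.075)):
        q=P[m&(P[:,2]>a)&(P[:,2]<b)]
        if len(q)>10:
            r=cv2.minAreaRect(np.float32(q[:,:2]*1000)); print(n,a,len(q),np.round(r[0],1),np.round(r[1],1),round(r[2],2),np.median(q[:,2]))
```

```text
wrist plate [117   0  71  20 726] [407.8 219. ] [68.8 18. ] 0.71 0.01098665210509056
[[373. 228.]
 [373. 210.]
 [442. 210.]
 [442. 228.]]
wrist plate [ 235   45   98   56 5058] [537.7 158.7] [50.8 99.7] 87.61 0.008901348496237832
[[487. 135.]
 [587. 131.]
 [589. 182.]
 [489. 186.]]
wrist 0.019 1333 [ 542.4 -180.6] [157.2  84.8] 12.45 0.024820760996702884
wrist 0.029 243 [ 568.8 -174.2] [50.1 83.6] 11.74 0.034251427363776676
wrist 0.037 416 [ 568.6 -174.9] [50.6 85. ] 11.67 0.03960220839038886
wrist 0.044 112 [ 574.3 -180.9] [ 9.9 74.9] 87.02 0.04783048019871872
wrist 0.06 178 [ 540.  -180.9] [10.1 14.9] 11.88 0.07067365323581706
side plate [ 245  186   40   47 1005] [416.4 280.1] [140.7  69.7] 82.17 0.009617108920016992
[[372. 215.]
 [441. 206.]
 [461. 345.]
 [392. 355.]]
side plate [294 241  46  21 687] [537.6 155.8] [54.7 99.8] 88.32 0.00775700023785264
[[487. 130.]
 [587. 127.]
 [588. 182.]
 [489. 185.]]
side 0.019 1474 [ 543.  -182.5] [156.5  85.6] 12.5 0.023779698730363064
side 0.029 302 [ 566.  -178.1] [99.4 84.7] 14.34 0.0343058293814818
side 0.037 457 [ 580.7 -175.4] [84.4 64.8] 70.26 0.039419428986179006
side 0.044 109 [ 571.9 -177.4] [74.2 37. ] 14.91 0.046296955498266734
side 0.06 57 [ 539.7 -183.2] [10.2 14.8] 11.15 0.06918664100264038
scene plate [282 161  49  51 792] [416.6 280.5] [141.3  77.1] 84.86 0.010192080949978477
[[372. 214.]
 [449. 207.]
 [461. 347.]
 [385. 354.]]
scene plate [302 244  34  32 434] [567.7 154. ] [48.6 63.3] 4.46 0.008498820731046575
[[541. 184.]
 [546. 121.]
 [594. 124.]
 [589. 187.]]
scene 0.019 1476 [ 542.7 -183.4] [158.3  85.4] 12.24 0.024971512519360806
scene 0.029 242 [ 541.9 -180.9] [151.5  85.4] 9.2 0.03404086902695724
scene 0.037 467 [ 577.1 -176.8] [68.6 83.6] 12.67 0.04000732119694739
scene 0.044 192 [ 578.6 -179.3] [74.4 50.6] 37.14 0.04625068919504571
scene 0.06 65 [ 539.4 -184.3] [10.9 14.2] 18.11 0.0711217470362302
```

The wrist view shows the small plate at (285,73) with its holes at the left, i.e. the −x world end. The grey fixture sits near (320,370), partly behind the gripper. The side view confirms the layout, with the tab at (318,384). Measurements: fixture origin ≈(0.539,−0.182) with yaw ≈12°, and the plate (100×50 mm) at (0.538,0.158) with yaw ≈−2.4°.

Run:
```python
from h import *
print(np.round(get_calibration("wrist")["T_tool_cam"],3))
```

```text
[[ 0.    -0.238  0.971 -0.18 ]
 [ 1.    -0.    -0.    -0.001]
 [ 0.     0.971  0.238 -0.07 ]
 [ 0.     0.     0.     1.   ]]
```

>>> send_rows(
  moves=[
    [[1,0,0],[0,-0.025,0.03],-0.15],
    [[1,0,0],[0,-0.025,0.03],-0.15],
    [[1,0,0],[0,-0.025,0.03],-0.15],
    [[1,0,0],[0,-0.025,0.03],-0.15],
    [[1,0,0],[0,-0.02,0.03],-0.15],
  ],
)

```text
time_s: 1.55
position: [0.4194, -0.111, 0.2055]
ee_rot: [[0.0, 0.762, -0.647], [-0.0, -0.647, -0.762], [-1.0, 0.0, 0.0]]
ft_force: [-0.2, -0.7, 0.2]
gripper_width: 0.0576
```

>>> send_rows(
  moves=[
    [[1,0,0],[0,0,0],-0.15],
    [[1,0,0],[0,0,0],-0.15],
    [[1,0,0],[0,0,0],-0.15],
    [[1,0,0],[0,0,0],-0.15],
    [[0.75,0,0],[0,0,0],-0.15],
  ],
)

```text
time_s: 2.05
position: [0.4209, -0.1103, 0.2057]
ee_rot: [[0.0, 0.203, -0.979], [-0.0, -0.979, -0.203], [-1.0, 0.0, -0.0]]
ft_force: [0.1, -0.8, 0.1]
gripper_width: 0.0397
```

>>> send_rows(
  moves=[
    [[0,0,0],[0.025,0.047,0],-0.15],
    [[0,0,0],[0.025,0.047,0],-0.15],
    [[0,0,0],[0,0,0],-0.15],
    [[0,0,0],[0,0,0],-0.15],
  ],
)

```text
time_s: 2.45
position: [0.4388, -0.1968, 0.1579]
ee_rot: [[-0.002, 0.206, -0.979], [0.002, -0.979, -0.206], [-1.0, -0.002, 0.001]]
ft_force: [-0.5, 1.2, -1.0]
gripper_width: 0.0395
```

```bash
cat > fix.py <<'E'
from h import *
def tool(X,s): return (np.asarray(X)-s["position"])@np.array(s["ee_rot"])
def cloud(name="wrist",s=None):
    s=s or readout.sense(); im,d=camera(name); v,u=np.nonzero(d>0)
    P=at_d(name,np.c_[u,v],d[v,u],s); return s,im,d,u,v,P
E
python3 - <<'E'
from fix import *
s,im,d,u,v,P=cloud(); cv2.imwrite("pics/w1.png",im); np.save("w1.npy",d)
print(s["position"])
m=(abs(P[:,0]-.545)<.12)&(abs(P[:,1]+.18)<.08)
for a,b in ((.02,.027),(.031,.036),(.036,.041),(.045,.052),(.065,.075)):
    q=P[m&(P[:,2]>a)&(P[:,2]<b)]
    if len(q)>10:
        r=cv2.minAreaRect(np.float32(q[:,:2]*1000)); print(a,len(q),np.round(r[0],1),np.round(r[1],1),round(r[2],2),np.median(q[:,2]))
for t in ("clip_tab","mouth","backstop","fixture","hinge"):
    for r in spotter.place_of("wrist",t)[:1]:print(t,r["conf"],np.round(r["xy"]),np.round(at_z("wrist",[r["xy"]],{"clip_tab":.06,"mouth":.024,"backstop":.024,"fixture":0,"hinge":.04}[t],s),4))
E
```

```text
[ 0.43877696 -0.19678355  0.1578642 ]
0.02 6735 [ 543.5 -181. ] [156.7  84.4] 12.58 0.024885648457583676
0.031 785 [ 578.1 -173.4] [71.2 83.8] 12.25 0.034807176756996294
0.036 2219 [ 578.8 -173.4] [67.3 84. ] 13.82 0.03956227109219501
0.045 552 [ 573.9 -173.7] [70.8 35.3] 11.61 0.047963611370765574
0.065 265 [ 539.4 -181.5] [10.1 12.7] 12.12 0.07163633554604815
clip_tab 0.57 [325. 115.] [[ 0.5395 -0.18    0.06  ]]
mouth 0.9 [326. 111.] [[ 0.5476 -0.1798  0.024 ]]
backstop 0.7 [326.  63.] [[ 0.5854 -0.171   0.024 ]]
fixture 0.76 [235. 314.] [[ 0.3278 -0.1264  0.    ]]
hinge 0.58 [326.  40.] [[ 0.5983 -0.1684  0.04  ]]
```

View pics/w1.png

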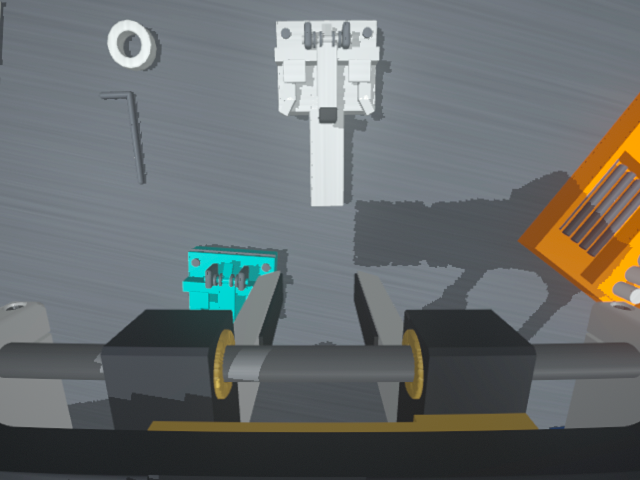

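The fixture is clear at (327,110): tab at (328,114), tongue end at (326,205), rails and lips at (293,70) and (360,70). The clip is down. Next I go to the tab and pinch it.

>>> send_rows(
  moves=[
    [[0,0,0],[0,0.006,-0.04],-0.3],
    [[0,0,0],[0,0,-0.04],-0.3],
    [[0,0,0],[0.02,0,-0.022],-0.3],
    [[0,0,0],[0.03,0,0],-0.3],
    [[0,0,0],[0.02,0,0],-0.3],
  ],
)

```text
time_s: 3.25
position: [0.5406, -0.18, 0.0874]
ee_rot: [[-0.001, 0.21, -0.978], [0.0, -0.978, -0.21], [-1.0, -0.0, 0.0]]
ft_force: [-0.5, 0.1, -0.2]
gripper_width: 0.0326
```

>>> send_rows(
  moves=[
    [[0,0,0],[0,0,0],-0.3],
    [[0,0,0],[0,0,0],-0.3],
    [[0,0,0],[0,0,0],-0.3],
  ],
)

```text
time_s: 3.55
position: [0.5413, -0.1816, 0.0902]
ee_rot: [[0.003, 0.208, -0.978], [-0.001, -0.978, -0.208], [-1.0, 0.002, -0.003]]
ft_force: [-0.4, 0.3, -0.9]
gripper_width: 0.0329
```

Run:
```python
from fix import *
s=readout.sense(); T=np.array([.5395,-.1815,.053]); print(s["position"],np.array(s["ee_rot"]).round(4).tolist(), "tool shift",tool(T,s).round(4))
im,d=camera("wrist"); cv2.imwrite("pics/w2.png",im)
```

```text
[ 0.54129957 -0.18158687  0.09020469] [[0.0029, 0.2082, -0.9781], [-0.0013, -0.9781, -0.2082], [-1.0, 0.0019, -0.0025]] tool shift [ 0.0372 -0.0005  0.0018]
```

View pics/w2.png

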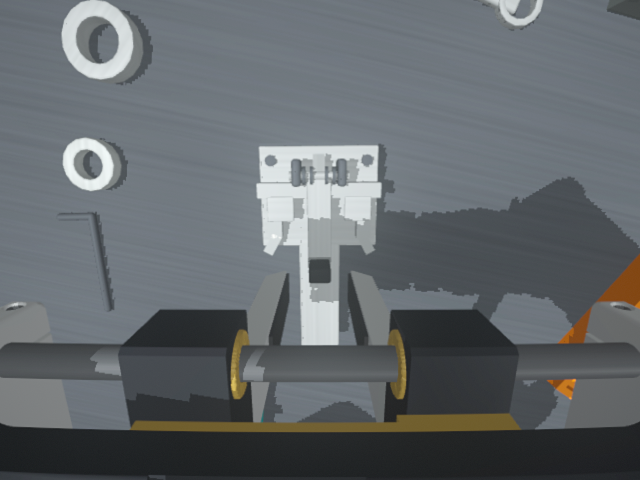

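The tab at (319,270) is centred between the fingers (289 to 349). Descend and pinch.

>>> send_rows(
  moves=[
    [[0,0,0],[0.017,0,0.001],-0.3],
    [[0,0,0],[0.016,0,0],-0.3],
    [[0,0,0],[0,0,0],-0.3],
    [[0,0,0],[0,0,0],-1],
    [[0,0,0],[0,0,0],-1],
  ],
)

```text
time_s: 4.1
position: [0.5402, -0.182, 0.0569]
ee_rot: [[0.002, 0.208, -0.978], [-0.001, -0.978, -0.208], [-1.0, 0.002, -0.002]]
ft_force: [-0.3, 0.1, 1.3]
gripper_width: 0.0204
```

>>> send_rows(
  moves=[
    [[0,0,0],[0,0,0],-1],
    [[0,0,0],[0,0,0],-1],
  ],
)

```text
time_s: 4.3
position: [0.5403, -0.1826, 0.0567]
ee_rot: [[0.002, 0.208, -0.978], [-0.002, -0.978, -0.208], [-1.0, 0.003, -0.002]]
ft_force: [-0.7, -2.0, 3.7]
gripper_width: 0.0134
```

>>> send_rows(
  moves=[
    [[0,0,0],[-0.0115,0,-0.005],-1],
    [[0,0,0],[-0.0105,0,-0.0075],-1],
    [[0,0,0],[-0.0085,0,-0.0095],-1],
  ],
)

```text
time_s: 4.6
position: [0.5586, -0.1784, 0.0844]
ee_rot: [[-0.006, 0.209, -0.978], [-0.002, -0.978, -0.209], [-1.0, 0.001, 0.006]]
ft_force: [-1.1, -6.1, -10.5]
gripper_width: 0.0134
```

>>> send_rows(
  moves=[
    [[0,0,0],[-0.0065,0,-0.011],-1],
    [[0,0,0],[-0.0045,0,-0.012],-1],
    [[0,0,0],[-0.002,0,-0.0125],-1],
    [[0,0,0],[0,0,0],-1],
  ],
)

```text
time_s: 5.0
position: [0.5959, -0.1703, 0.0992]
ee_rot: [[-0.0, 0.209, -0.978], [-0.001, -0.978, -0.209], [-1.0, 0.001, 0.001]]
ft_force: [-1.8, -2.4, 1.3]
gripper_width: 0.0134
```

>>> send_rows(
  moves=[
    [[0,0,0],[0.0005,0,-0.0125],-1],
    [[0,0,0],[0.003,0,-0.012],-1],
    [[0,0,0],[0.0055,0,-0.0115],-1],
    [[0,0,0],[0.002,0,-0.003],-1],
    [[0,0,0],[0,0,0],-1],
  ],
)

```text
time_s: 5.5
position: [0.6386, -0.161, 0.0885]
ee_rot: [[0.009, 0.208, -0.978], [0.0, -0.978, -0.208], [-1.0, 0.002, -0.009]]
ft_force: [5.5, -0.2, 2.6]
gripper_width: 0.0132
```

Run:
```python
from fix import *
im,d=camera("side"); cv2.imwrite("pics/s3.png",cv2.resize(im[280:460,200:440],None,fx=3,fy=3))
s=readout.sense(); print(s["position"],s["ft_force"],s["gripper_width"])
```

```text
[ 0.63843204 -0.16101578  0.0886317 ] [ 6.58441585 -0.04915295  2.44891247] 0.013236830582301027
```

View pics/s3.png

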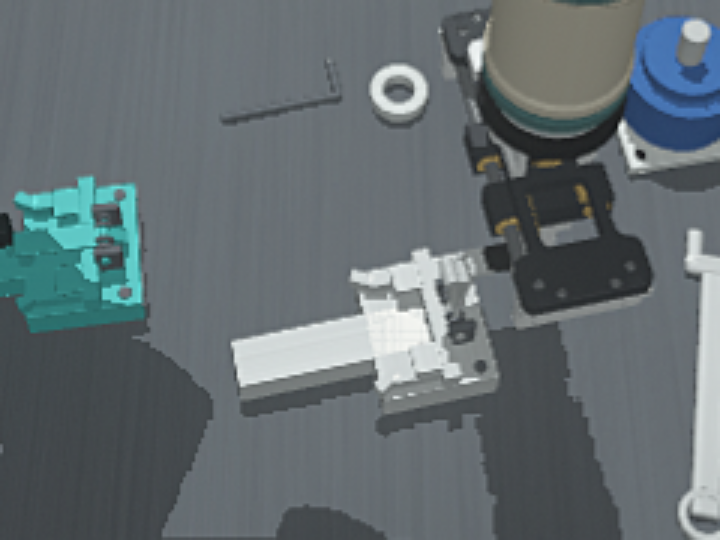

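The tab, black at (495,255), is over behind the hinge and the force on the tool has turned forward, so the clip is past centre. Release, rise and go over to the small plate.

>>> send_rows(
  moves=[
    [[0,0,0],[0,0,0],-0.5],
    [[0,0,0],[0,0,0],-0.5],
    [[0,0,0],[0,0,0],-0.5],
    [[0,0,0],[-0.03,0,0],-0.5],
    [[0,0,0],[-0.03,0,0],-0.4],
  ],
)

```text
time_s: 6.05
position: [0.6321, -0.1608, 0.1469]
ee_rot: [[-0.004, 0.208, -0.978], [0.002, -0.978, -0.208], [-1.0, -0.003, 0.004]]
ft_force: [0.3, -0.6, -0.8]
gripper_width: 0.0267
```

>>> send_rows(
  moves=[
    [[0,0,0],[0,-0.044,0.015],0.5],
    [[0,0,0],[0,-0.044,0.015],0.5],
    [[0,0,0],[0,-0.044,0.015],0.5],
    [[0,0,0],[0,-0.044,0.015],0.5],
    [[0,0,0],[0,-0.044,0.015],0.5],
  ],
)

```text
time_s: 6.55
position: [0.5126, 0.0396, 0.1476]
ee_rot: [[-0.001, 0.207, -0.978], [0.001, -0.978, -0.207], [-1.0, -0.001, 0.001]]
ft_force: [-0.3, 0.4, 1.0]
gripper_width: 0.0647
```

>>> send_rows(
  moves=[
    [[0,0,0],[0,-0.044,0.015],0.5],
    [[0,0,0],[0,-0.044,0.015],0.5],
    [[0.9,0,0],[0,-0.044,0.015],0.5],
    [[0.9,0,0],[0,0,0],0.5],
    [[0,0,0],[0,0,0],0.5],
  ],
)

```text
time_s: 7.05
position: [0.4417, 0.1589, 0.1479]
ee_rot: [[-0.001, -0.039, -0.999], [-0.0, -0.999, 0.039], [-1.0, 0.0, 0.001]]
ft_force: [0.8, 0.1, -0.6]
gripper_width: 0.0704
```

>>> send_rows(
  moves=[
    [[0,0,0],[0,0,0],0.5],
  ],
)

```text
time_s: 7.15
position: [0.443, 0.1577, 0.1479]
ee_rot: [[-0.0, -0.039, -0.999], [-0.0, -0.999, 0.039], [-1.0, 0.0, 0.0]]
ft_force: [0.2, -1.1, 0.1]
gripper_width: 0.0703
```

Run:
```python
from fix import *
s,im,d,u,v,P=cloud(); cv2.imwrite("pics/w4.png",im)
print(s["time_s"],s["position"],np.array(s["ee_rot"]).round(3).tolist(),s["gripper_width"])
m=(abs(P[:,0]-.54)<.09)&(abs(P[:,1]-.158)<.06)&(P[:,2]>.0045)&(P[:,2]<.013)
lab=np.zeros(d.shape,np.uint8); lab[v[m],u[m]]=1
k,L,st,_=cv2.connectedComponentsWithStats(lab); i=1+np.argmax(st[1:,4])
q=P[m][L[v[m],u[m]]==i]; r=cv2.minAreaRect(np.float32(q[:,:2]*1000)); print(r,np.median(q[:,2]))
g=np.array([*r[0],0])/1000; print("center tool",tool(g,s))
im2,d2=camera("side"); r=spotter.place_of("side","tub"); print("tub",at_z("side",[r[0]["xy"]],0))
m=(P[:,2]>0)
v2,u2=np.nonzero(d2>0);P2=at_d("side",np.c_[u2,v2],d2[v2,u2]);
b=(abs(P2[:,0]-.63)<.08)&(abs(P2[:,1]+.165)<.08)&(P2[:,2]>.07)&(P2[:,2]<.12); q=P2[b]; print("clip top",len(q),q.mean(0) if len(q) else "",q.max(0) if len(q) else "")
b=(P2[:,2]>.13)&(P2[:,2]<.16)&(P2[:,1]>.25)&(P2[:,0]<.65); print("tub rim",P2[b].min(0),P2[b].max(0))
```

```text
7.15 [0.44303102 0.1577146  0.14790121] [[-0.0, -0.039, -0.999], [-0.0, -0.999, 0.039], [-1.0, 0.0, 0.0]] 0.07025985894667641
((538.3147583007812, 158.4376983642578), (49.742881774902344, 99.79412841796875), 87.96236419677734) 0.008939263755896626
center tool [ 0.14788082 -0.00451175 -0.0952113 ]Traceback (most recent call last):
  File "<stdin>", line 9, in <module>
IndexError: list index out of range
```

View pics/w4.png

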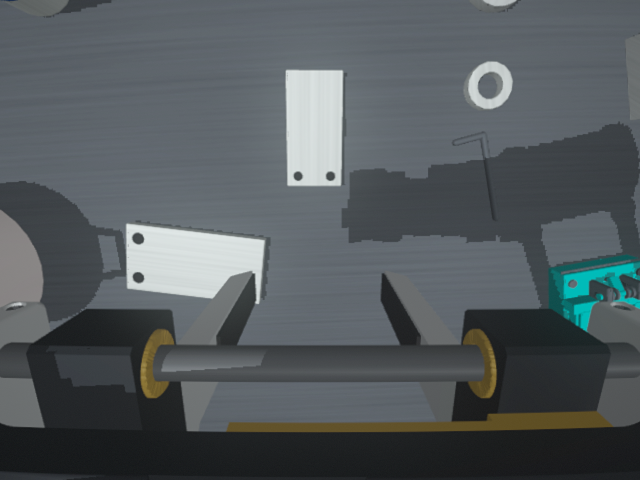

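The small plate is at (315,127), holes at (298,176) and (330,176), front pointing up in the image (world +x). The big plate and the tub are clear of the gripper's path. Grasp it now.

>>> send_rows(
  moves=[
    [[0,0,0],[0,-0.0045,-0.0375],0.5],
    [[0,0,0],[0.02,0,-0.0375],0.5],
    [[0,0,0],[0.045,0,0],0.5],
    [[0,0,0],[0.04,0,0],0.5],
    [[0,0,0],[0.025,0,0],0.5],
  ],
)

```text
time_s: 7.8
position: [0.5171, 0.1578, 0.0149]
ee_rot: [[-0.004, -0.043, -0.999], [-0.001, -0.999, 0.043], [-1.0, 0.001, 0.004]]
ft_force: [-0.6, 0.3, 0.6]
gripper_width: 0.0707
```

>>> send_rows(
  moves=[
    [[0,0,0],[0.01,0,0],0.5],
    [[0,0,0],[0.004,0,0],0.5],
    [[0,0,0],[0,0,0],0.5],
  ],
)

```text
time_s: 8.1
position: [0.5191, 0.159, 0.0045]
ee_rot: [[0.001, -0.042, -0.999], [0.0, -0.999, 0.042], [-1.0, -0.0, -0.001]]
ft_force: [0.1, 0.1, 0.0]
gripper_width: 0.0701
```

>>> send_rows(
  moves=[
    [[0,0,0],[0.0015,0,0],-0.4],
    [[0,0,0],[0,0,0],-0.4],
    [[0,0,0],[0,0,0],-0.4],
    [[0,0,0],[0,0,0],-0.4],
  ],
)

```text
time_s: 8.5
position: [0.5189, 0.1594, 0.0035]
ee_rot: [[0.002, -0.042, -0.999], [0.0, -0.999, 0.042], [-1.0, -0.0, -0.002]]
ft_force: [-0.8, -0.3, 4.3]
gripper_width: 0.0495
```

>>> send_rows(
  moves=[
    [[0,0,0],[-0.02,0,0],-0.4],
    [[0,0,0],[-0.04,0,0],-0.4],
    [[0,0,0],[-0.04,0,0],-0.4],
    [[0,0,0],[0,0,0],-0.4],
  ],
)

```text
time_s: 8.9
position: [0.5223, 0.1602, 0.1078]
ee_rot: [[0.011, -0.042, -0.999], [0.002, -0.999, 0.042], [-1.0, -0.003, -0.011]]
ft_force: [1.2, 0.2, -0.8]
gripper_width: 0.0495
```

>>> send_rows(
  moves=[
    [[0,0,0],[0,0.03,0.005],-0.4],
    [[0,0,0],[0,0.045,0.005],-0.4],
    [[0,0,0],[0,0.045,0.005],-0.4],
    [[0,0,0],[0,0.045,0.005],-0.4],
    [[0,0,0],[0,0.045,0.005],-0.4],
  ],
)

```text
time_s: 9.4
position: [0.483, -0.0507, 0.1014]
ee_rot: [[-0.002, -0.041, -0.999], [0.0, -0.999, 0.041], [-1.0, -0.0, 0.002]]
ft_force: [0.6, -1.2, -2.0]
gripper_width: 0.0493
```

>>> send_rows(
  moves=[
    [[0,0,0],[0,0.045,0.005],-0.4],
    [[0,0,0],[0,0.045,0.005],-0.4],
    [[0,0,0],[0,0.04,0.005],-0.4],
    [[0,0,0],[0,0.021,0.005],-0.4],
    [[-0.6,0,0],[0,0,0],-0.4],
  ],
)

```text
time_s: 9.9
position: [0.4569, -0.2022, 0.1013]
ee_rot: [[-0.002, 0.04, -0.999], [-0.0, -0.999, -0.04], [-1.0, 0.0, 0.002]]
ft_force: [-0.2, 0.5, -1.6]
gripper_width: 0.0494
```

>>> send_rows(
  moves=[
    [[-0.6,0,0],[0,0,0],-0.4],
    [[-0.6,0,0],[0,0,0],-0.4],
    [[0,0,0],[0,0,0],-0.4],
    [[0,0,0],[0,0,0],-0.4],
  ],
)

```text
time_s: 10.3
position: [0.4576, -0.1991, 0.1017]
ee_rot: [[-0.001, 0.206, -0.978], [0.001, -0.978, -0.206], [-1.0, -0.001, 0.001]]
ft_force: [-0.1, 0.2, -1.9]
gripper_width: 0.0495
```

Run:
```python
from fix import *
s=readout.sense(); print(s["time_s"],s["position"],np.array(s["ee_rot"]).round(4).tolist(),s["gripper_width"])
T=np.array([.4622,-.1985,.068]); print(tool(T,s).round(4))
s,im,d,u,v,P=cloud(); cv2.imwrite("pics/w5.png",im); np.save("w5.npy",d)
for n,P_ in (("w",P),):
    t=tool(P,s)*1000   # tool coords; plate just ahead
    plate=(t[:,0]>-15)&(t[:,0]<5)&(-t[:,2]>15)&(-t[:,2]<85)&(abs(t[:,1])<35)
    q=t[plate]; r=cv2.minAreaRect(np.float32(np.c_[-q[:,2],q[:,1]])); print("plate in tool (fwd,y)",r,np.median(q[:,0]), "front",np.percentile(-q[:,2],99.5), "y",np.percentile(q[:,1],[.5,99.5]))
o=np.array([.56,-.178]); m=(np.hypot(*(P[:,:2]-o).T)<.14)
for a,b in ((.02,.027),(.031,.036),(.036,.041)):
    q=P[m&(P[:,2]>a)&(P[:,2]<b)]
    r=cv2.minAreaRect(np.float32(q[:,:2]*1000)); print(a,len(q),r)
```

```text
10.3 [ 0.45760179 -0.19912106  0.10173128] [[-0.0012, 0.2063, -0.9785], [0.0008, -0.9785, -0.2063], [-1.0, -0.001, 0.001]] 0.04945417310305398
[ 0.0337  0.0004 -0.0047]
plate in tool (fwd,y) ((42.34905242919922, -0.6318817138671875), (54.65338134765625, 50.10554122924805), 0.07142491638660431) -5.016471994563179 front 69.660119055598 y [-25.23055888  23.91229956]
0.02 7802 ((573.1790771484375, -174.1104278564453), (95.91311645507812, 84.66637420654297), 12.20165729522705)
0.031 1171 ((570.227783203125, -174.95297241210938), (54.758544921875, 84.2332763671875), 12.438033103942871)
0.036 3655 ((575.0489501953125, -173.7244415283203), (65.25332641601562, 84.79460906982422), 12.452529907226562)
```

View pics/w5.png

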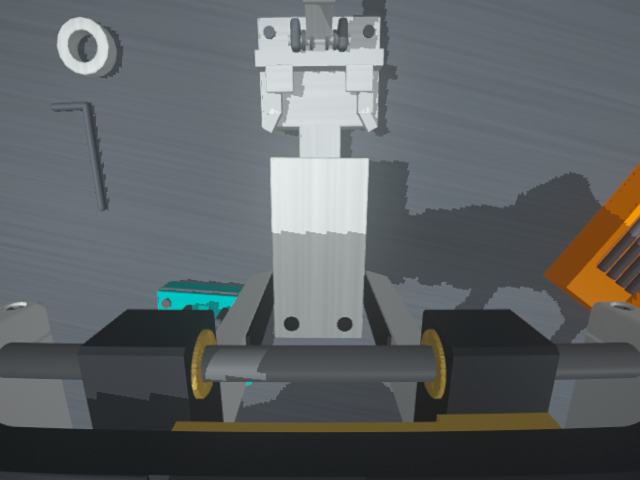

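The plate is held straight. Its front edge spans columns 271 to 368 at row 158, the tongue spans 301 to 341 and the fixture base 258 to 383. The clip stays open at the top. Alignment is within about 0.5 mm and 0.3°, so I correct slightly, lower onto the tongue and enter slowly.

>>> send_rows(
  moves=[
    [[-0.04,0,0],[0.03,0.0005,0],-0.4],
    [[0,0,0],[0.025,0,0],-0.4],
    [[0,0,0],[0.012,0,0],-0.4],
    [[0,0,0],[0.006,0,0],-0.4],
    [[0,0,0],[0,0,0],-0.4],
  ],
)

```text
time_s: 10.85
position: [0.458, -0.1997, 0.0289]
ee_rot: [[-0.001, 0.213, -0.977], [0.001, -0.977, -0.213], [-1.0, -0.001, 0.001]]
ft_force: [-1.0, 0.6, -1.3]
gripper_width: 0.0495
```

>>> send_rows(
  moves=[
    [[0,0,0],[0,0,0],-0.4],
    [[0,0,0],[0,0,0],-0.4],
  ],
)

```text
time_s: 11.05
position: [0.459, -0.2004, 0.0303]
ee_rot: [[0.002, 0.213, -0.977], [-0.001, -0.977, -0.213], [-1.0, 0.001, -0.001]]
ft_force: [0.5, 0.1, -2.3]
gripper_width: 0.0492
```

```bash
cat > chk.py <<'E'
from fix import *
s,im,d,u,v,P=cloud(); print(s["time_s"],s["position"],np.array(s["ee_rot"]).round(4).tolist(),s["ft_force"],s["gripper_width"])
t=tool(P,s)*1000; z=P[:,2]*1000
pl=(z>24)&(z<40)&(-t[:,2]>10)&(-t[:,2]<75)&(abs(t[:,1])<32)
q=np.c_[-t[:,2],t[:,1],z][pl]
for f in range(15,75,10):
    w=q[abs(q[:,0]-f)<2]
    if len(w)>20: print(f,"y",np.percentile(w[:,1],[1,99]).round(1),"z at centre",np.median(w[abs(w[:,1])<12,2]).round(1))
A=np.c_[-t[:,2],t[:,1],z]
for f in range(75,130,6):
    w=A[abs(A[:,0]-f)<2]; w=w[(abs(w[:,1])<48)]
    hi=w[(w[:,2]>31)&(w[:,2]<37)]; bed=w[(abs(w[:,1])<12)]
    b=w[w[:,2]>15]; print(f,"base y",np.percentile(b[:,1],[1,99]).round(1) if len(b)>20 else "", "rails(31-37) inner", hi[hi[:,1]<0][:,1].max() if (hi[:,1]<0).any() else "", hi[hi[:,1]>0][:,1].min() if (hi[:,1]>0).any() else "","bed z",np.median(bed[:,2]).round(1) if len(bed) else "")
E
python3 chk.py
```

```text
11.05 [ 0.45900907 -0.2004214   0.03033788] [[0.0017, 0.2132, -0.977], [-0.001, -0.977, -0.2132], [-1.0, 0.0014, -0.0014]] [ 0.51594589  0.13915103 -2.34173282] 0.04920069603301796
15 y [-24.9  23.4] z at centre 35.6
25 y [-25.1  23.4] z at centre 35.6
35 y [-25.1  23.7] z at centre 35.5
45 y [-24.6  23.9] z at centre 35.4
55 y [-24.9  23.4] z at centre 35.3
65 y [-24.6  23.4] z at centre 35.2
75 base y [-15.4  13.1] rails(31-37) inner   bed z 24.9
81 base y [-15.8  13. ] rails(31-37) inner   bed z 24.9
87 base y [-38.2  35.2] rails(31-37) inner -33.805077517443195 31.363212398338522 bed z 25.1
93 base y [-39.4  37. ] rails(31-37) inner -30.427208901932687 28.118419401930332 bed z 24.9
99 base y [-42.3  39.9] rails(31-37) inner -27.5698594912753 25.033914959592142 bed z 24.9
105 base y [-42.5  39.6] rails(31-37) inner -27.43122749201208 25.18876412066807 bed z 24.9
111 base y [-42.   39.6] rails(31-37) inner -20.05521076496622 16.334247578810526 bed z 25.0
117 base y [-41.7  39.9] rails(31-37) inner  16.241260878962503 bed z 24.9
123 base y [-42.1  39.4] rails(31-37) inner -18.780370159787292  bed z 24.9
129 base y [-42.5  40.2] rails(31-37) inner -0.1456370104373805 0.2983800519784807 bed z 35.7
```

>>> send_rows(
  moves=[
    [[0,0,0],[0.0015,-0.0005,0],-0.4],
    [[0,0,0],[0,0,-0.003],-0.4],
    [[0,0,0],[0,0,-0.005],-0.4],
    [[0,0,0],[0,0,-0.005],-0.4],
    [[0,0,0],[0,0,-0.004],-0.4],
  ],
)

```text
time_s: 11.6
position: [0.4756, -0.1959, 0.0281]
ee_rot: [[0.001, 0.214, -0.977], [-0.0, -0.977, -0.214], [-1.0, 0.0, -0.001]]
ft_force: [0.2, -0.1, -1.5]
gripper_width: 0.0493
```

>>> send_rows(
  moves=[
    [[0,0,0],[0,0,-0.004],-0.4],
    [[0,0,0],[0,0,-0.003],-0.4],
    [[0,0,0],[0,0,0],-0.4],
  ],
)

```text
time_s: 11.9
position: [0.4822, -0.1944, 0.028]
ee_rot: [[0.0, 0.214, -0.977], [-0.0, -0.977, -0.214], [-1.0, 0.0, -0.0]]
ft_force: [-0.2, 0.1, -1.3]
gripper_width: 0.0493
```

```bash
python3 chk.py
```

```text
11.9 [ 0.48217009 -0.19435107  0.02799493] [[0.0004, 0.2137, -0.9769], [-0.0001, -0.9769, -0.2137], [-1.0, 0.0002, -0.0004]] [-0.19498562  0.09516352 -1.3158365 ] 0.04931343220657311
15 y [-25.1  23.5] z at centre 33.3
25 y [-25.   23.4] z at centre 33.2
35 y [-25.2  23.7] z at centre 33.1
45 y [-24.5  23.9] z at centre 33.1
55 y [-25.   23.4] z at centre 33.0
65 y [-24.9  31.6] z at centre 33.0
75 base y [-41.3  40.6] rails(31-37) inner -26.464800540440137 26.05398849235318 bed z 24.9
81 base y [-40.9  40.7] rails(31-37) inner -26.454946334133933 25.994068780554397 bed z 25.0
87 base y [-41.2  40.5] rails(31-37) inner -26.57183347422603 25.960795965196915 bed z 25.0
93 base y [-41.2  40.6] rails(31-37) inner -36.607419824210915  bed z 25.0
99 base y [-40.9  40.9] rails(31-37) inner -17.694598131921822 36.01702883480861 bed z 24.9
105 base y [-41.5  41.2] rails(31-37) inner -0.143800874497563 0.2968491194356559 bed z 36.7
111 base y [-41.2  40.6] rails(31-37) inner   bed z 39.5
117 base y [-38.7  37.7] rails(31-37) inner -12.221756156505876 11.547766209879812 bed z 44.4
123 base y [-40.6  40.2] rails(31-37) inner -12.144041426786554 11.694187864099662 bed z 56.6
129 base y [-41.6  40.7] rails(31-37) inner -12.20154599889041 11.659691876566614 bed z 25.3
```

>>> send_rows(
  moves=[
    [[0,0,0],[0,0.0004,-0.003],-0.4],
    [[0,0,0],[0,0,-0.004],-0.4],
    [[0,0,0],[0,0,-0.004],-0.4],
    [[0,0,0],[0,0,-0.004],-0.4],
    [[0,0,0],[0,0,-0.003],-0.4],
  ],
)

```text
time_s: 12.45
position: [0.4998, -0.1909, 0.028]
ee_rot: [[0.0, 0.213, -0.977], [-0.0, -0.977, -0.213], [-1.0, 0.0, -0.0]]
ft_force: [0.7, 0.8, -1.1]
gripper_width: 0.0495
```

>>> send_rows(
  moves=[
    [[0,0,0],[0,0,-0.003],-0.4],
    [[0,0,0],[0,0,-0.003],-0.4],
    [[0,0,0],[0,0,-0.003],-0.4],
    [[0,0,0],[0,0,0],-0.4],
    [[0,0,0],[0,0,0],-0.4],
  ],
)

```text
time_s: 12.95
position: [0.5081, -0.189, 0.028]
ee_rot: [[0.0, 0.213, -0.977], [-0.0, -0.977, -0.213], [-1.0, 0.0, -0.0]]
ft_force: [-0.1, -0.1, -1.5]
gripper_width: 0.0492
```

```bash
python3 chk.py
python3 - <<'E'
from fix import *
im,d=camera("wrist"); cv2.imwrite("pics/w6.png",cv2.resize(im[100:300,200:440],None,fx=3,fy=3))
E
```

```text
12.95 [ 0.50811253 -0.18899097  0.02801027] [[0.0, 0.2135, -0.9769], [-0.0, -0.9769, -0.2135], [-1.0, 0.0, -0.0]] [-0.10139451 -0.12654003 -1.47015298] 0.04915977888754401
15 y [-25.2  23.6] z at centre 33.3
25 y [-25.1  23.5] z at centre 33.2
35 y [-24.9  23.7] z at centre 33.2
45 y [-31.5  31.3] z at centre 33.1
55 y [-31.3  31.2] z at centre 33.0
65 y [-31.3  31. ] z at centre 33.0
75 base y [-41.3  40.2] rails(31-37) inner  35.81972057401477 bed z 24.9
81 base y [-41.8  40.6] rails(31-37) inner   bed z 39.5
87 base y [-41.4  40.3] rails(31-37) inner -12.346913812589175 11.100644554169289 bed z 40.5
93 base y [-41.   39.8] rails(31-37) inner   bed z 50.3
99 base y [-41.3  39.9] rails(31-37) inner -12.433080757617965 11.195781761668325 bed z 96.0
105 base y [-41.7  40.7] rails(31-37) inner   bed z 92.6
111 base y [-41.1  39.9] rails(31-37) inner   bed z 96.6
117 base y  rails(31-37) inner   bed z 
123 base y  rails(31-37) inner   bed z 
129 base y  rails(31-37) inner   bed z
```

View pics/w6.png

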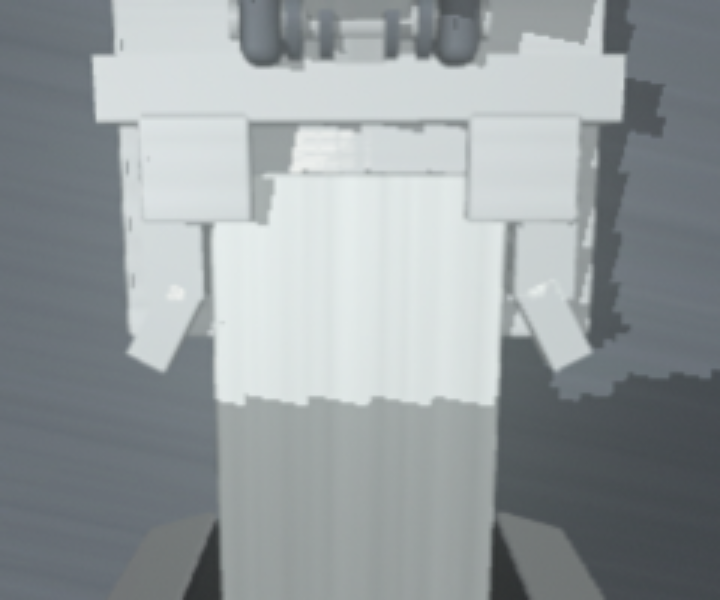

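The plate's front is under both lips and centred. Front edge at row 172 of the crop, stop face at about 122, so the gap is about 7.5 mm. Creep on gently.

>>> send_rows(
  moves=[
    [[0,0,0],[0,0,-0.0015],-0.4],
    [[0,0,0],[0,0,-0.0015],-0.4],
    [[0,0,0],[0,0,-0.001],-0.4],
    [[0,0,0],[0,0,-0.001],-0.4],
    [[0,0,0],[0,0,0],-0.4],
  ],
)

```text
time_s: 13.55
position: [0.5132, -0.188, 0.0281]
ee_rot: [[0.0, 0.213, -0.977], [-0.0, -0.977, -0.213], [-1.0, 0.0, -0.0]]
ft_force: [-0.2, -0.0, -1.0]
gripper_width: 0.0489
```

>>> send_rows(
  moves=[
    [[0,0,0],[0,0,-0.0005],-0.4],
    [[0,0,0],[0,0,-0.0005],-0.4],
    [[0,0,0],[0,0,0],-0.4],
  ],
)

```text
time_s: 13.85
position: [0.514, -0.1877, 0.028]
ee_rot: [[0.0, 0.213, -0.977], [-0.0, -0.977, -0.213], [-1.0, 0.0, -0.0]]
ft_force: [-0.1, 0.5, -2.0]
gripper_width: 0.0491
```

Run:
```python
from fix import *
im,d=camera("wrist"); cv2.imwrite("pics/w7.png",cv2.resize(im[100:300,200:440],None,fx=3,fy=3))
s=readout.sense();R=np.array(s["ee_rot"]);print(s["position"],np.array(s["ft_force"])@R)
```

```text
[ 0.51399792 -0.18774295  0.02802653] [ 0.66560879 -0.49344892  0.1003865 ]
```

View pics/w7.png

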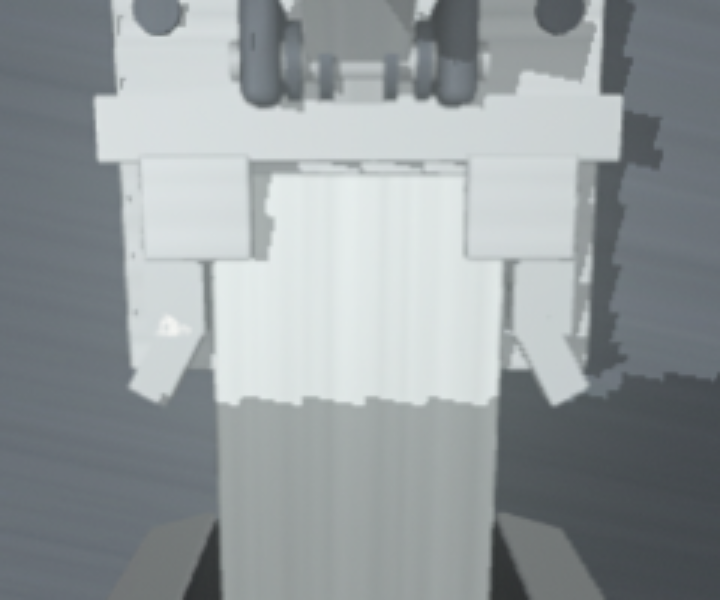

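The gap is down to about 12 px of the 3× crop (rows 160 to 172), which is roughly 1.7 mm. Go in finer steps and watch the force.

>>> send_rows(
  moves=[
    [[0,0,0],[0,0,-0.0005],-0.4],
    [[0,0,0],[0,0,-0.0005],-0.4],
    [[0,0,0],[0,0,0],-0.4],
  ],
)

```text
time_s: 14.2
position: [0.515, -0.1875, 0.028]
ee_rot: [[0.0, 0.213, -0.977], [-0.0, -0.977, -0.213], [-1.0, 0.0, -0.0]]
ft_force: [0.7, -0.3, -1.7]
gripper_width: 0.0496
```

>>> send_rows(
  moves=[
    [[0,0,0],[0,0,-0.0003],-0.4],
    [[0,0,0],[0,0,0],-0.4],
  ],
)

```text
time_s: 14.4
position: [0.5153, -0.1875, 0.0281]
ee_rot: [[0.0, 0.213, -0.977], [-0.0, -0.977, -0.213], [-1.0, 0.0, -0.0]]
ft_force: [0.3, 0.9, -1.3]
gripper_width: 0.0492
```

>>> send_rows(
  moves=[
    [[0,0,0],[0,0,-0.0003],-0.4],
    [[0,0,0],[0,0,0],-0.4],
  ],
)

```text
time_s: 14.6
position: [0.5156, -0.1874, 0.028]
ee_rot: [[0.0, 0.213, -0.977], [-0.0, -0.977, -0.213], [-1.0, 0.0, -0.0]]
ft_force: [0.5, 0.2, -1.7]
gripper_width: 0.0492
```

>>> send_rows(
  moves=[
    [[0,0,0],[0,0,-0.0002],-0.4],
    [[0,0,0],[0,0,0],-0.4],
  ],
)

```text
time_s: 14.8
position: [0.5158, -0.1874, 0.028]
ee_rot: [[0.0, 0.213, -0.977], [-0.0, -0.977, -0.213], [-1.0, 0.0, -0.0]]
ft_force: [-0.4, 0.3, -1.5]
gripper_width: 0.0495
```

```bash
cat > gap.py <<'E'
from fix import *
im,d=camera("wrist"); s=readout.sense();R=np.array(s["ee_rot"]);print(s["time_s"],s["position"],"tool force",(np.array(s["ft_force"])@R).round(2))
g=im[140:170,300:350].mean(axis=(1,2)); print(g.round(0))
E
python3 gap.py
```

```text
14.85 [ 0.51574757 -0.18736805  0.02803857] tool force [0.23 0.38 0.14]
[212. 214. 214. 214. 214. 214. 214. 214. 214. 214. 214. 214. 214. 214.
 214. 214. 201. 174. 193. 224. 230. 229. 229. 229. 229. 229. 229. 229.
 229. 229.]
```

>>> send_rows(
  moves=[
    [[0,0,0],[0,0,-0.0002],-0.4],
    [[0,0,0],[0,0,0],-0.4],
  ],
)

```text
time_s: 15.05
position: [0.5158, -0.1874, 0.028]
ee_rot: [[-0.0, 0.214, -0.977], [-0.0, -0.977, -0.214], [-1.0, 0.0, 0.0]]
ft_force: [-0.4, -1.1, -0.5]
gripper_width: 0.0491
```

>>> send_rows(
  moves=[
    [[0,0,0],[0,0,-0.0002],-0.4],
    [[0,0,0],[0,0,0],-0.4],
  ],
)

```text
time_s: 15.25
position: [0.5158, -0.1873, 0.028]
ee_rot: [[-0.001, 0.214, -0.977], [-0.0, -0.977, -0.214], [-1.0, -0.0, 0.001]]
ft_force: [-1.2, 0.2, -0.8]
gripper_width: 0.0493
```

>>> send_rows(
  moves=[
    [[0,0,0],[0,0,-0.0003],-0.4],
    [[0,0,0],[0,0,0],-0.4],
    [[0,0,0],[0,0,0],-0.4],
  ],
)

```text
time_s: 15.55
position: [0.5158, -0.1873, 0.0279]
ee_rot: [[-0.001, 0.214, -0.977], [-0.0, -0.977, -0.214], [-1.0, -0.0, 0.001]]
ft_force: [-2.3, -1.2, -0.9]
gripper_width: 0.0495
```

```bash
python3 gap.py
```

```text
15.6 [ 0.51584216 -0.18730337  0.02788983] tool force [1.28 1.27 2.87]
[212. 214. 214. 214. 214. 214. 214. 214. 214. 214. 214. 214. 214. 214.
 214. 215. 213. 179. 188. 222. 230. 229. 229. 229. 229. 229. 229. 229.
 229. 229.]
```

Contact: 2.9 N, no further advance, and the front works out at fixture x = 45.0. Release and check.

>>> send_rows(
  moves=[
    [[0,0,0],[0,0,0],0.2],
    [[0,0,0],[0,0,0],0.3],
    [[0,0,0],[0,0,0],0.3],
    [[0,0,0],[0,0,0],0.3],
  ],
)

```text
time_s: 16.0
position: [0.5169, -0.1872, 0.0283]
ee_rot: [[0.001, 0.213, -0.977], [-0.0, -0.977, -0.213], [-1.0, 0.0, -0.001]]
ft_force: [0.0, 0.1, -0.7]
gripper_width: 0.0612
```

>>> send_rows(
  moves=[
    [[0,0,0],[-0.03,0,0],0.3],
    [[0,0,0],[-0.045,0,0],0.3],
    [[0,0,0],[-0.045,0,0],0.3],
    [[0,0,0],[0,0,0],0.3],
    [[0,0,0],[0,0,0],0.3],
  ],
)

```text
time_s: 16.5
position: [0.5171, -0.1874, 0.1492]
ee_rot: [[0.003, 0.213, -0.977], [-0.001, -0.977, -0.213], [-1.0, 0.002, -0.003]]
ft_force: [-0.4, -0.7, -0.8]
gripper_width: 0.0609
```

Run:
```python
from fix import *
s,im,d,u,v,P=cloud(); cv2.imwrite("pics/w8.png",cv2.resize(im[60:300,190:450],None,fx=2.5,fy=2.5))
print(s["time_s"],s["position"],np.array(s["ee_rot"]).round(4).tolist(),s["gripper_width"])
F=np.array([.5398,-.1817]);a=np.radians(12.2);X=np.array([np.cos(a),np.sin(a)]);Y=np.array([-X[1],X[0]])
f=np.c_[(P[:,:2]-F)@X,(P[:,:2]-F)@Y,P[:,2]]*1000
q=f[(f[:,2]>29)&(f[:,2]<36)&(f[:,0]>-60)&(f[:,0]<3)&(abs(f[:,1])<32)]; r=cv2.minAreaRect(np.float32(q[:,:2])); print("plate",r,np.median(q[:,2]))
for x in(-40,-20,0): 
    w=q[abs(q[:,0]-x)<2]; print(x,np.percentile(w[:,1],[1,99]))
q=f[(f[:,2]>82)&(f[:,2]<115)&(f[:,0]>40)&(f[:,0]<130)&(abs(f[:,1])<15)];print("tab",len(q),q.min(0),q.max(0),q.mean(0))
q=f[(f[:,2]>60)&(f[:,0]>40)&(f[:,0]<130)&(abs(f[:,1])<30)];
for zz in range(60,110,5):
    w=q[(abs(q[:,2]-zz)<2.5)]; 
    if len(w): print(zz,len(w),w[:,0].min(),w[:,0].max(),w[:,1].min(),w[:,1].max())
```

```text
16.5 [ 0.51709017 -0.18739308  0.14919219] [[0.0028, 0.2135, -0.9769], [-0.0012, -0.9769, -0.2135], [-1.0, 0.0018, -0.0025]] 0.06094370802138599
plate ((-26.23723030090332, 0.39127349853515625), (50.170955657958984, 57.76744842529297), 89.75312805175781) 32.964115405160584
-40 [-24.39073062  24.67913205]
-20 [-23.8475879   24.34993098]
0 [-24.38859259  24.90579332]
tab 1775 [60.76064477 -7.59597357 90.17264838] [110.18353543   7.8048074  100.49306989] [84.52825107  0.3895558  95.62765914]
90 147 60.76064476503274 110.18353543347939 -7.5959735697215365 7.804807401996933
95 1292 61.15078654669045 109.45159594385196 -7.508517961207918 7.792474310181992
100 336 62.867946566831186 100.53462099205225 -7.375116259864277 7.650241962983772
```

View pics/w8.png

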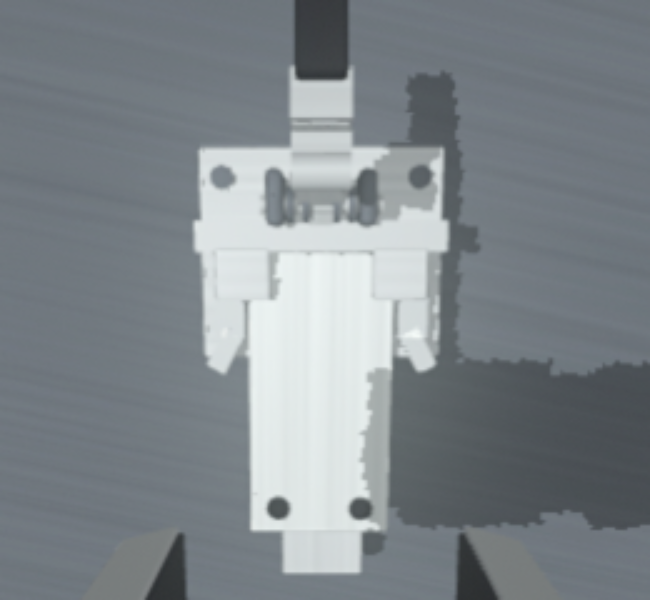

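The plate sits home: its back edge at fixture x ≈ −55.1 puts the front at 44.9. It is flat (top at 33 mm, with about 1 mm of camera bias) and centred within 0.4 mm. The clip is open, with the tab at the top of the crop, columns 295 to 348. Next I pinch the tab.

>>> send_rows(
  moves=[
    [[0,0,0],[0,0,-0.04],-0.3],
    [[0,0,0],[0,-0.0005,-0.04],-0.3],
    [[0,0,0],[0,0,-0.0415],-0.3],
    [[0,0,0],[0,0,0],-0.3],
    [[0,0,0],[0,0,0],-0.3],
  ],
)

```text
time_s: 17.05
position: [0.6339, -0.16, 0.1451]
ee_rot: [[-0.005, 0.215, -0.977], [0.002, -0.977, -0.215], [-1.0, -0.003, 0.005]]
ft_force: [-0.1, -0.2, 0.2]
gripper_width: 0.0326
```

Run:
```python
from fix import *
s=readout.sense(); a=np.radians(12.2); T=np.array([.5398+.0983*np.cos(a),-.1817+.0983*np.sin(a),.087]); print(s["position"],s["gripper_width"],tool(T,s).round(4))
im,d=camera("side"); v,u=np.nonzero(d>0)
```

```text
[ 0.63387587 -0.16000663  0.14507391] 0.03264334945245228 [ 0.0581  0.0015 -0.002 ]
```

>>> send_rows(
  moves=[
    [[0,0,0],[0.03,0.0005,-0.001],-0.3],
    [[0,0,0],[0.02,0,0],-0.3],
    [[0,0,0],[0.009,0,0],-0.3],
    [[0,0,0],[0,0,0],-0.3],
    [[0,0,0],[0,0,0],-0.3],
  ],
)

```text
time_s: 17.6
position: [0.6359, -0.1615, 0.0898]
ee_rot: [[0.001, 0.213, -0.977], [-0.0, -0.977, -0.213], [-1.0, 0.0, -0.001]]
ft_force: [0.3, 0.6, 0.0]
gripper_width: 0.0329
```

>>> send_rows(
  moves=[
    [[0,0,0],[0,0,0],-1],
    [[0,0,0],[0,0,0],-1],
    [[0,0,0],[0,0,0],-1],
    [[0,0,0],[0,0,0],-1],
  ],
)

```text
time_s: 18.0
position: [0.6366, -0.1614, 0.09]
ee_rot: [[0.002, 0.213, -0.977], [-0.001, -0.977, -0.213], [-1.0, 0.001, -0.001]]
ft_force: [-0.2, -0.1, 3.1]
gripper_width: 0.0137
```

>>> send_rows(
  moves=[
    [[0,0,0],[-0.0036,0,0.0052],-1],
    [[0,0,0],[-0.003,0,0.0055],-1],
    [[0,0,0],[-0.0025,0,0.0058],-1],
    [[0,0,0],[-0.0019,0,0.006],-1],
    [[0,0,0],[-0.0013,0,0.0062],-1],
  ],
)

```text
time_s: 18.5
position: [0.6104, -0.1671, 0.1]
ee_rot: [[0.005, 0.213, -0.977], [0.001, -0.977, -0.213], [-1.0, 0.001, -0.005]]
ft_force: [7.1, -0.0, -12.0]
gripper_width: 0.0137
```

>>> send_rows(
  moves=[
    [[0,0,0],[-0.0006,0,0.0063],-1],
    [[0,0,0],[0,0,0.0063],-1],
    [[0,0,0],[0,0,0],-1],
    [[0,0,0],[0,0,0],-1],
  ],
)

```text
time_s: 18.9
position: [0.5979, -0.1699, 0.1015]
ee_rot: [[0.005, 0.213, -0.977], [0.0, -0.977, -0.213], [-1.0, 0.001, -0.005]]
ft_force: [5.3, 0.1, -7.0]
gripper_width: 0.0137
```

Run:
```python
from fix import *
s=readout.sense(); a=np.radians(12.2); X=np.array([np.cos(a),np.sin(a)]); p=(np.array(s["position"][:2])-[.5398,-.1817])@X
print(s["position"],s["gripper_width"],s["ft_force"],"rel hinge",p*1000-60,s["position"][2]*1000-40, "expect -3.1, 63.2 at 1.2")
im,d=camera("side"); cv2.imwrite("pics/s9.png",cv2.resize(im[300:440,240:440],None,fx=3,fy=3))
```

```text
[ 0.59789115 -0.16989669  0.1014872 ] 0.013700154400528916 [ 5.2501279   0.05941471 -6.95955469] rel hinge -0.726451173708071 61.487202742740706 expect -3.1, 63.2 at 1.2
```

View pics/s9.png

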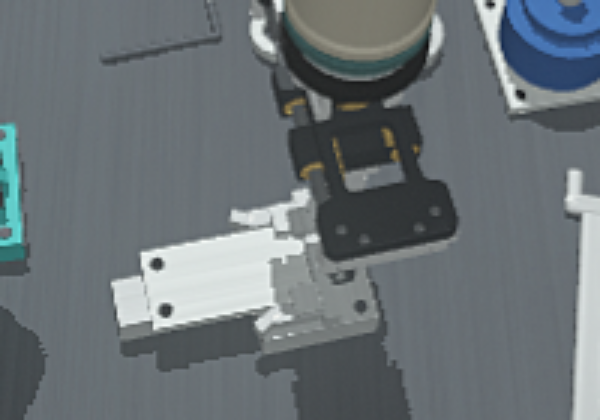

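The clip is half way, still pinched (opening 13.7 mm), and the plate is still in place. Carry on at 1 rad/s.

>>> send_rows(
  moves=[
    [[0,0,0],[0.0006,0,0.0063],-1],
    [[0,0,0],[0.0013,0,0.0062],-1],
    [[0,0,0],[0.0019,0,0.006],-1],
    [[0,0,0],[0.0024,0,0.0058],-1],
    [[0,0,0],[0.003,0,0.0056],-1],
  ],
)

```text
time_s: 19.45
position: [0.5662, -0.1769, 0.0935]
ee_rot: [[0.001, 0.214, -0.977], [-0.001, -0.977, -0.214], [-1.0, 0.002, -0.0]]
ft_force: [0.7, -1.7, 3.3]
gripper_width: 0.013
```

>>> send_rows(
  moves=[
    [[0,0,0],[0.0036,0,0.0052],-1],
    [[0,0,0],[0.0041,0,0.0048],-1],
    [[0,0,0],[0,0,0],-1],
    [[0,0,0],[0,0,0],-1],
  ],
)

```text
time_s: 19.85
position: [0.5538, -0.1795, 0.0838]
ee_rot: [[-0.006, 0.214, -0.977], [-0.001, -0.977, -0.214], [-1.0, 0.0, 0.006]]
ft_force: [-4.4, -4.6, 1.4]
gripper_width: 0.0135
```

```bash
cat > arc.py <<'E'
from fix import *
s=readout.sense(); a=np.radians(12.2); X=np.array([np.cos(a),np.sin(a)]); p=(np.array(s["position"][:2])-[.5398,-.1817])@X*1000-60; z=s["position"][2]*1000-40
print(s["time_s"],s["gripper_width"],s["ft_force"],"rel hinge",p,z,"r",np.hypot(p,z),"theta",np.arctan2(z,-p)-np.arctan2(20,60))
E
python3 arc.py
```

```text
19.85 0.01354786264971852 [-4.40582135 -4.57283715  1.44129875] rel hinge -45.863950347990624 43.82416308631373 r 63.43547281875317 theta 0.44090841202367154
```

>>> send_rows(
  moves=[
    [[0,0,0],[0.0023,0,0.0021],-1],
    [[0,0,0],[0.0024,0,0.002],-1],
    [[0,0,0],[0.0025,0,0.0019],-1],
    [[0,0,0],[0,0,0],-1],
    [[0,0,0],[0,0,0],-1],
  ],
)

```text
time_s: 20.35
position: [0.548, -0.1808, 0.0764]
ee_rot: [[-0.006, 0.214, -0.977], [-0.001, -0.977, -0.214], [-1.0, -0.0, 0.006]]
ft_force: [-3.8, -4.6, 1.2]
gripper_width: 0.0135
```

```bash
python3 arc.py
python3 - <<'E'
from fix import *
s,im,d,u,v,P=cloud(); cv2.imwrite("pics/w10.png",cv2.resize(im[120:320,200:440],None,fx=3,fy=3))
E
```

```text
20.35 0.01348678996381868 [-3.75407183 -4.60894996  1.18870155] rel hinge -51.77026026868708 36.377665336118284 r 63.27317270055471 theta 0.29076842702130884
```

>>> send_rows(
  moves=[
    [[0,0,0],[0.0013,0,0.0009],-1],
    [[0,0,0],[0.0013,0,0.0009],-1],
    [[0,0,0],[0.001,0,0.0006],-1],
    [[0,0,0],[0,0,0],-1],
    [[0,0,0],[0,0,0],-1],
  ],
)

```text
time_s: 20.9
position: [0.5457, -0.1813, 0.0727]
ee_rot: [[-0.006, 0.214, -0.977], [-0.001, -0.977, -0.214], [-1.0, -0.0, 0.006]]
ft_force: [-3.3, -4.2, 0.3]
gripper_width: 0.014
```

```bash
python3 arc.py
```

```text
20.9 0.0139804814865018 [-3.33962085 -4.18787955  0.29928638] rel hinge -54.109154407357536 32.747908824705064 r 63.24734083793923 theta 0.22249788896044514
```

>>> send_rows(
  moves=[
    [[0,0,0],[0.001,0,0.0006],-1],
    [[0,0,0],[0.0006,0,0.0004],-1],
    [[0,0,0],[0,0,0],-1],
  ],
)

```text
time_s: 21.2
position: [0.5448, -0.1815, 0.0711]
ee_rot: [[-0.005, 0.214, -0.977], [-0.001, -0.977, -0.214], [-1.0, 0.0, 0.006]]
ft_force: [-3.6, -4.7, -0.0]
gripper_width: 0.0136
```

```bash
python3 arc.py
```

```text
21.2 0.013553577184935781 [-3.62891648 -4.71592783 -0.00752387] rel hinge -55.062320967638975 31.0952986868557 r 63.23588214588347 theta 0.19233066647477876
```

>>> send_rows(
  moves=[
    [[0,0,0],[0.0006,0,0.0003],-1],
    [[0,0,0],[0.0006,0,0.0003],-1],
    [[0,0,0],[0,0,0],-1],
  ],
)

```text
time_s: 21.5
position: [0.5442, -0.1816, 0.0699]
ee_rot: [[-0.006, 0.214, -0.977], [-0.001, -0.977, -0.214], [-1.0, -0.0, 0.006]]
ft_force: [-3.4, -4.9, 0.6]
gripper_width: 0.0133
```

```bash
python3 arc.py
```

```text
21.5 0.013317199716246095 [-3.38196538 -4.86440804  0.63613934] rel hinge -55.695909345549644 29.888765909481847 r 63.20896016720643 theta 0.17077920771501093
```

>>> send_rows(
  moves=[
    [[0,0,0],[0,0,0],-0.6],
    [[0,0,0],[0,0,0],-0.4],
    [[0,0,0],[0,0,0],-0.3],
    [[0,0,0],[0,0,0],-0.3],
  ],
)

```text
time_s: 21.9
position: [0.5469, -0.1801, 0.0712]
ee_rot: [[-0.0, 0.213, -0.977], [0.001, -0.977, -0.213], [-1.0, -0.001, 0.0]]
ft_force: [0.2, -1.2, 0.6]
gripper_width: 0.0326
```

>>> send_rows(
  moves=[
    [[0,0,0],[-0.02,0,0],-0.3],
    [[0,0,0],[-0.04,0,0],-0.3],
    [[0,0,0],[-0.03,0,0.03],-0.3],
    [[0,0,0],[0,0,0.045],-0.3],
    [[0,0,0],[0,0,0.02],-0.3],
  ],
)

```text
time_s: 22.4
position: [0.4518, -0.2006, 0.1625]
ee_rot: [[-0.0, 0.213, -0.977], [-0.001, -0.977, -0.213], [-1.0, 0.001, 0.0]]
ft_force: [0.1, 0.1, -0.9]
gripper_width: 0.0327
```

>>> send_rows(
  moves=[
    [[0,0,0],[0,0,0],-0.3],
    [[0,0,0],[0,0,0],-0.3],
    [[0,0,0],[0,0,0],-0.3],
  ],
)

```text
time_s: 22.7
position: [0.4554, -0.2008, 0.1614]
ee_rot: [[0.001, 0.214, -0.977], [0.0, -0.977, -0.214], [-1.0, 0.0, -0.001]]
ft_force: [0.2, 0.2, -0.3]
gripper_width: 0.0328
```

Run:
```python
from fix import *
s,im,d,u,v,P=cloud()
print(s["time_s"],s["position"],s["ft_force"],s["gripper_width"])
F=np.array([.5398,-.1817]);a=np.radians(12.2);X=np.array([np.cos(a),np.sin(a)]);Y=np.array([-X[1],X[0]])
f=np.c_[(P[:,:2]-F)@X,(P[:,:2]-F)@Y,P[:,2]]*1000
q=f[(f[:,2]>29)&(f[:,2]<36)&(f[:,0]>-62)&(f[:,0]<0)&(abs(f[:,1])<32)]; r=cv2.minAreaRect(np.float32(q[:,:2])); print("plate",r,np.median(q[:,2]))
b=f[(f[:,2]>22)&(f[:,2]<27)&(f[:,0]<110)&(abs(f[:,1])<45)]; print("base x max/ tongue min",np.percentile(b[:,0],[.2,99.8]))
for lo,hi in((-62,-5),): 
    w=q[(abs(q[:,1])<8)]; print("back edge x",np.percentile(w[:,0],.5))
t=f[(f[:,2]>64)&(f[:,2]<95)&(abs(f[:,1])<12)&(abs(f[:,0])<40)]; print("tab top",len(t),t.min(0),t.max(0),np.median(t,0))
print("exp tab ctr at .16:",60-60*np.cos(.16)+20*np.sin(.16),40+20*np.cos(.16)+60*np.sin(.16))
arm=f[(f[:,0]>15)&(f[:,0]<50)&(abs(f[:,1])<6)&(f[:,2]>38)];print("arm slope",np.polyfit(arm[:,0],arm[:,2],1) if len(arm)>20 else "")
```

```text
22.7 [ 0.45536425 -0.20077485  0.16140696] [ 0.17219983  0.22489552 -0.30146778] 0.032840024304173036
plate ((-27.305896759033203, 0.37709999084472656), (54.56382369995117, 49.98123550415039), 0.2255679816007614) 32.89287664594715
base x max/ tongue min [-74.36629248  80.73516188]
back edge x -54.42753709395227
tab top 317 [-2.01438557 -6.96131958 64.07672765] [ 9.24738704  6.73882385 82.57728121] [ 3.38607599 -0.17111539 80.27204372]
exp tab ctr at .16: 3.952727129747307 69.3036380643673
arm slope [-0.15170368 51.5086688 ]
```

```bash
python3 -c "
from cell import job; print(job.sign_off())"
```

```text
the job is handed in; nothing more can be done
None
```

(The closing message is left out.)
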